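Close the stocked drawers

ROBOT

A 7-joint arm with a two-finger parallel gripper is mounted at the origin on the work surface. World frame = base frame: x ahead of the robot, y to its left, z up, the work surface at z = 0. Lengths are in mm, angles in rad, forces in N, time in s.
With the tool pointing down it reaches from about 425 to 875 mm from the base axis. Payload 9.9 kg.
Tool frame: the origin (TCP) lies between the finger pads; the fingertips stand 17 mm ahead of it and the grasp point (between the pads) lies 2 mm behind it; z points along the fingers, y is the direction in which the jaws open and shut (so a half turn about z gives the same grasp; the last joint's range is limited). The gripper opens to 85 mm and grips with 20 to 120 N. Pads are 22 mm wide; open, the fingers measure 114 mm over their backs; the gripper's body (76 mm by 85 mm) begins 54 mm behind the grasp point. The pads swing forward as they close: fully open they stand 13 mm farther back than shut.
Start: joints at [1.048, 0.576, 0.025, 1.437, -0.015, 1.129, -0.057], TCP at [286.781, -611.053, 248.289] pointing down, gripper open.
Joint ranges: [-2.76, 2.76], [-0.34, 2.15], [-1.52, 1.57], [0.19, 2.46], [-1.09, 4.23], [0.17, 1.99], [-2.82, 2.82]. Speed limits (rad/s): [2.22, 2.22, 3.01, 3.01, 3.14, 3.14, 3.14].

INTERFACE

Orientations are given as a unit quaternion [x, y, z, w].
In Python, from station import bot, viewer, job gives the robot as it stands.
- The arm moves only by the tool carry_out, never from a script. Its arguments are lists of equal length, an entry for each row: "translation": the shift along the tool's x, y, z in m, a list of three; "twist": the turn, a rotation vector about the tool's x, y, z in degrees, a list of three; "jaw": the opening, from 0 (shut) to 1 (fully open). A call has exactly 10 rows; each row shifts and turns the commanded pose from where the row before left it, along the tool's axes as they then stand; what a row does not reach is not made up. A row lasts 1/12 s, in which the tool goes at most 41.7 mm and 7.16 degrees, less where a joint would pass 70% of its speed; a pose out of reach is approached as far as the arm can. A call with a gripper value outside its range is refused whole. The fingers move at their own pace and stop on an object; "newtons" is the grip in N (left out, the last holds). Time passes only in rows, so rows that do not move let the fingers close, or fill a call up. It gives the time, the measured TCP pose, the force and the opening at its end, in the units of the state.
- bot.sense(): the state, without advancing time (a new reading comes with each control period).
- viewer.capture(name): name is "scene" or "top"; returns a dict with "pixels" (400x640x3 uint8, blue, green, red), "K" (3x3 intrinsics, pixels), "k1" (the pictures are not rectified: a ray, as slopes to the right and down, at radius r is drawn at 1 + k1 r^2 times it, then the intrinsics apply), "rvec" (rotation vector, rad) and "tvec" (3), from world to camera coordinates, as OpenCV has them. Camera axes: x right, y down, z forward; pixel columns grow to the right and rows downward; lengths in mm; the calibration is good to about 2 mm. A picture is of the moment at which its call begins. There is no depth.
- job.sign_off(): hands the job in, once; it reports no verdict.
The state is a dict: "t": time; "joint_pos": joint angles; "qvel": joint speeds; "joint_efforts": joint torques, N m; "tcp_pos": TCP position; "eef_rot": TCP orientation; "contact_force": force on the tool from outside, world axes, zero at the start; "moment": the same for the moment, N m; "grip_width": opening from 0.0 (shut) to 1.0 (fully open).
Only numpy, scipy, OpenCV 4.12 (cv2) and the standard library are available. Lean on these libraries where they do the work, as an engineer would, in place of code of your own. Each camera call takes 0.05 s, during which the arm holds its last target.

TASK

Three stock boxes stand on the bench with their drawers sticking out: one holds wooden rods, one wooden balls, and one is empty. With the fingertips, gently push the two stocked drawers fully home, and leave the empty drawer sticking out just as it is, as the sign that it needs refilling. Grasp and lift nothing, do not shove the boxes along the bench, and leave the jar, tape roll and carton where they stand.

Things in the scene. Friction and masses are not known exactly. Their poses are not given: they have to be found in the camera images.
- rod_box: stock box with the wooden rods (filled with short light-wood rods of 18 diameter lying across it): a loose plywood shell 200 deep (its x), 140 wide (y), 110 high, about 3 kg, open only towards the robot (its -x side), where one grey drawer slides in and out. Origin: centre of the underside of the shell, on the bench; +x points from the drawer front to the back of the box (away from the robot, yaw within 0.12 rad), z up
- rod_drawer (a joint): how far the drawer with the wooden rods is pulled out of its box, in m along the box's -x: 0 = fully home (front against the shell, solid stop), 0.13 = fully out. It starts 0.06 to 0.11 out, slides with about 2 N of friction and stays where it is left
- rod_front (a point): point on the outer (robot-facing) surface of the front panel of the drawer with the wooden rods, on its middle line, 80 above the bench; moves with the drawer. The panel is flat, 136 wide, 100 high (from 6 to 106 above the bench), 12 thick. When home, its outer surface lies 112 from the box's origin along the box's -x. A round wooden knob of 22 diameter sticks out 22 from the panel, on the middle line, 30 above the bench (50 below this point). Axes as the box's
- ball_box: stock box with the wooden balls (filled with light-wood balls of 31 diameter): a loose plywood shell 200 deep (its x), 140 wide (y), 110 high, about 3 kg, open only towards the robot (its -x side), where one grey drawer slides in and out. Origin: centre of the underside of the shell, on the bench; +x points from the drawer front to the back of the box (away from the robot, yaw within 0.12 rad), z up
- ball_drawer (a joint): how far the drawer with the wooden balls is pulled out of its box, in m along the box's -x: 0 = fully home (front against the shell, solid stop), 0.13 = fully out. It starts 0.06 to 0.11 out, slides with about 2 N of friction and stays where it is left
- ball_front (a point): point on the outer (robot-facing) surface of the front panel of the drawer with the wooden balls, on its middle line, 80 above the bench; moves with the drawer. The panel is flat, 136 wide, 100 high (from 6 to 106 above the bench), 12 thick. When home, its outer surface lies 112 from the box's origin along the box's -x. A round wooden knob of 22 diameter sticks out 22 from the panel, on the middle line, 30 above the bench (50 below this point). Axes as the box's
- empty_box: stock box that is empty (nothing in it: the bare grey floor shows): a loose plywood shell 200 deep (its x), 140 wide (y), 110 high, about 3 kg, open only towards the robot (its -x side), where one grey drawer slides in and out. Origin: centre of the underside of the shell, on the bench; +x points from the drawer front to the back of the box (away from the robot, yaw within 0.12 rad), z up
- empty_drawer (a joint): how far the drawer that is empty is pulled out of its box, in m along the box's -x: 0 = fully home (front against the shell, solid stop), 0.13 = fully out. It starts 0.06 to 0.11 out, slides with about 2 N of friction and stays where it is left
- empty_front (a point): point on the outer (robot-facing) surface of the front panel of the drawer that is empty, on its middle line, 80 above the bench; moves with the drawer. The panel is flat, 136 wide, 100 high (from 6 to 106 above the bench), 12 thick. When home, its outer surface lies 112 from the box's origin along the box's -x. A round wooden knob of 22 diameter sticks out 22 from the panel, on the middle line, 30 above the bench (50 below this point). Axes as the box's
- jar: bystander: small closed glass-clear jar with a grey steel lid, 50 diameter, 60 high, standing on the bench; origin at the centre of its underside
- tape: bystander: cardboard ring (empty tape roll), 90 outside and 70 inside diameter, 45 high, lying flat on the bench; origin at the centre of its underside
- carton: bystander: small cardboard carton 100 x 75 x 50 high on the bench; origin at the centre of its underside

How it is judged:
By the outcome, as a careful person would: the job done as asked, in the order asked, and still so for the second after the job is handed in, with the robot touching nothing.
It also fails if it takes over 48 s, if anything falls off the work surface, if the arm or the gripper's body presses on something with over 40 N, if the wrist force passes 120 N, or if a joint passes its speed limit or range.

## Working session

There is one attempt and no reset: what is moved stays moved. The work goes in short steps, Python scripts to look and compute and a tool call to move; the robot and the scene stay as the last step left them, time stands still between calls to the robot, and variables do not carry over. Pictures are saved under pics/ and viewed, and the job is handed in when it is done.

Besides the shell and the picture viewer there is one more tool, called after "Request:" by a JSON object that holds its "name" and its "arguments", one argument or row to a line. carry_out: Moves the arm, as the interface text tells. Its arguments: {"type":"object","properties":{"translation":{"type":"array"},"twist":{"type":"array"},"jaw":{"type":"array"},"newtons":{"type":"number"}},"required":["translation","twist","jaw"]}

```bash
mkdir -p pics
python3 - <<'E'
from station import bot, viewer, job
import cv2,pickle
print(bot.sense())
for n in ("scene","top"):
    d=viewer.capture(n); cv2.imwrite(f"pics/{n}0.png",d["pixels"]); pickle.dump(d,open(f"{n}0.pkl","wb"))
    print(n,d["K"],d["k1"],d["rvec"],d["tvec"])
E
```

```text
{'t': 0.0, 'joint_pos': array([ 1.04821277,  0.57654046,  0.0248518 ,  1.43791232, -0.01501301,
        1.12898911, -0.05647168]), 'qvel': array([ 9.03254557e-04, -3.48478085e-04, -7.81979427e-05, -2.18905954e-04,
        3.09844432e-04,  1.67401668e-04,  7.18794053e-04]), 'joint_efforts': array([-8.90851152e-04, -7.65764093e+01,  2.24992543e+00, -2.85963732e+01,
        1.54306699e-02,  1.28753288e-02,  1.17779697e-05]), 'tcp_pos': array([ 286.59192379, -610.66976536,  247.43566713]), 'eef_rot': array([ 9.76024187e-01,  2.17660500e-01, -2.19843394e-04, -8.02726763e-04]), 'contact_force': array([-0.56940739, -0.17018991,  0.49795314]), 'moment': array([-0.00645093, -0.03609253,  0.02759152]), 'grip_width': 1.003861247370631}
scene [[380.39676003   0.         325.58948534]
 [  0.         380.39676003 196.6116365 ]
 [  0.           0.           1.        ]] -0.07317697076546859 [ 1.77177809  2.04162505 -0.57701355] [ -26.71663001 -437.70697415 1517.72866046]
top [[520.77831348   0.         322.43608643]
 [  0.         520.77831348 197.1108944 ]
 [  0.           0.           1.        ]] -0.13943221525216165 [ 2.17740746 -2.1470115   0.08742242] [ 114.3149987   574.13653499 1195.13988671]
```

View pics/scene0.png

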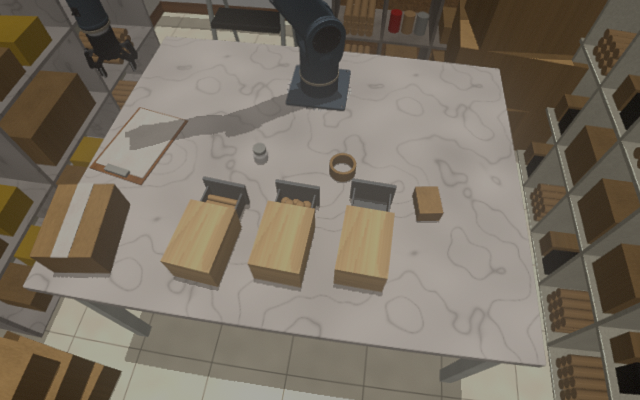

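View pics/top0.png

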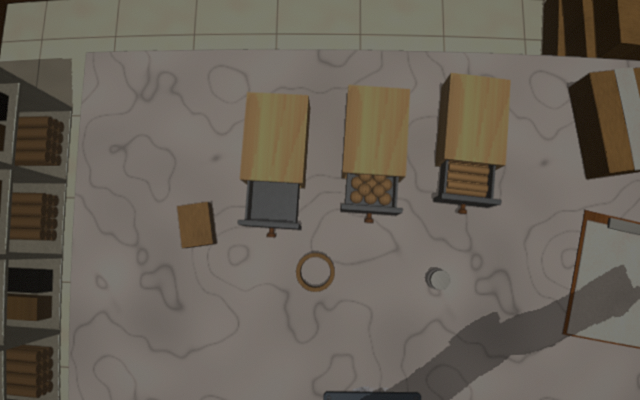

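The scene view and the top view agree. In the top view, the empty drawer is on the left (front about (270,222)), the balls are in the middle (372,209), and the rods are on the right (467,200). The tape roll is at (315,271), the jar at (438,279) and the carton at (196,225). I'll measure the lids and panel edges next.

```bash
cat > h.py <<'E'
import numpy as np,cv2
def ray(d,uv,z):
    K,k1=d["K"],d["k1"]
    p=cv2.undistortPoints(np.array(uv,float).reshape(-1,1,2),K,np.array([k1,0,0,0,0.])).reshape(-1,2)
    R=cv2.Rodrigues(np.array(d["rvec"],float))[0];t=np.array(d["tvec"],float).ravel()
    c=-R.T@t; r=np.c_[p,np.ones(len(p))]@R
    return c+r*((z-c[2])/r[:,2])[:,None]
def proj(d,P):
    return cv2.projectPoints(np.array(P,float).reshape(-1,1,3),np.array(d["rvec"],float),np.array(d["tvec"],float),d["K"],np.array([d["k1"],0,0,0,0.]))[0].reshape(-1,2)
def lids(d):
    im=d["pixels"]; hsv=cv2.cvtColor(im,cv2.COLOR_BGR2HSV)
    m=cv2.inRange(hsv,(10,70,125),(28,200,255)); m=cv2.morphologyEx(m,cv2.MORPH_OPEN,np.ones((5,5)))
    cs=cv2.findContours(m,0,2)[0]
    out=[]
    for c in cs:
        if cv2.contourArea(c)>1500:
            r=cv2.minAreaRect(c); out.append((r,cv2.boxPoints(r),c))
    return sorted(out,key=lambda o:o[0][0][0]),m
E
python3 - <<'E'
from h import *;import pickle
for n in("top","scene"):
    d=pickle.load(open(n+"0.pkl","rb"))
    L,m=lids(d)
    for r,b,c in L:
        a=cv2.approxPolyDP(c,5,True).reshape(-1,2)
        print(n,r,cv2.contourArea(c)); print(a.tolist(),ray(d,a,110).round(0)[:,:2].tolist())
d=pickle.load(open("top0.pkl","rb"))
im=d["pixels"][60:300,170:530]; cv2.imwrite("pics/topz.png",cv2.resize(im,(800,533),interpolation=cv2.INTER_CUBIC))
E
```

```text
scene ((34.99999237060547, 367.9999694824219), (69.99998474121094, 61.99999237060547), 0.0) 2030.5
[[0, 338], [0, 399], [10, 399], [32, 352], [61, 361], [46, 397], [52, 399], [70, 354], [25, 337]] [[1108.0, -640.0], [1238.0, -566.0], [1232.0, -541.0], [1122.0, -537.0], [1127.0, -454.0], [1209.0, -454.0], [1210.0, -438.0], [1108.0, -439.0], [1092.0, -574.0]]
scene ((198.2469024658203, 233.60353088378906), (48.75730895996094, 78.56501007080078), 22.750978469848633) 3230.5
[[190, 200], [162, 261], [208, 272], [234, 206]] [[647.0, -284.0], [842.0, -298.0], [853.0, -167.0], [648.0, -151.0]]
scene ((281.60052490234375, 233.50567626953125), (51.92394256591797, 74.08704376220703), 13.535857200622559) 3332.0
[[268, 201], [249, 263], [299, 272], [313, 208], [288, 198]] [[617.0, -58.0], [812.0, -66.0], [818.0, 68.0], [621.0, 75.0], [599.0, -2.0]]
scene ((366.2399597167969, 241.3070526123047), (53.294166564941406, 65.98049926757812), 10.007980346679688) 3242.5
[[347, 206], [335, 269], [387, 277], [393, 213]] [[601.0, 171.0], [796.0, 160.0], [799.0, 297.0], [605.0, 304.0]]
```

View pics/topz.png

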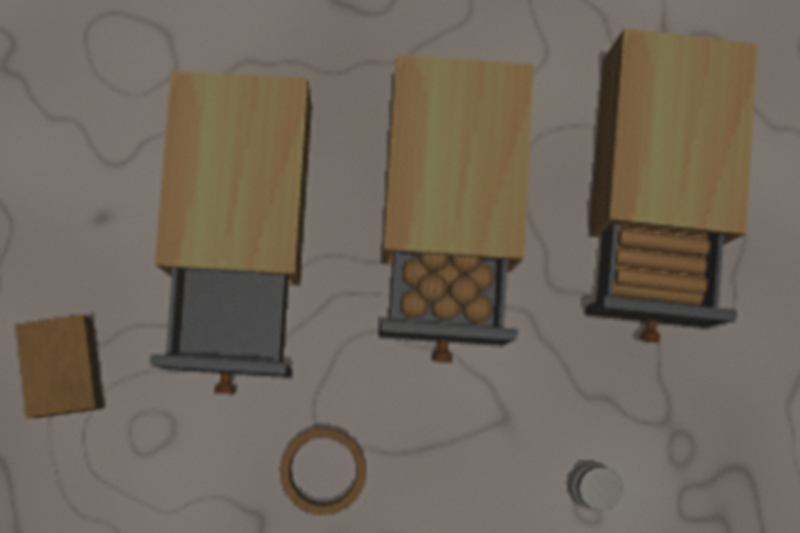

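Run:
```python
from h import *;import pickle
d=pickle.load(open("top0.pkl","rb"))
R=cv2.Rodrigues(d["rvec"])[0];print("cam",-R.T@d["tvec"])
im=d["pixels"]; hsv=cv2.cvtColor(im,cv2.COLOR_BGR2HSV)
print(hsv[130,[275,375,475]].tolist(),hsv[222,270],hsv[209,372],hsv[250,380])
m=cv2.inRange(hsv,(12,90,100),(30,255,255)); m=cv2.morphologyEx(m,cv2.MORPH_OPEN,np.ones((7,7)))
res=[]
for c in cv2.findContours(m,0,2)[0]:
    if not 3000<cv2.contourArea(c)<9000: continue
    r=cv2.minAreaRect(c);b=cv2.boxPoints(r); 
    P=ray(d,b,110)[:,:2]; 
    C=P.mean(0); s=P[np.argsort(P[:,0])]; near=s[:2].mean(0);far=s[2:].mean(0)
    print(r[0],r[1],"C",C.round(1),"len",np.linalg.norm(far-near).round(1),"yaw",np.arctan2(*(far-near)[::-1]).round(3))
for z in (4,):
    for n,x0,y0 in(("e",225,210),("b",330,190),("r",430,178)):
        c=im[y0:y0+40,x0:x0+85]; cv2.imwrite(f"pics/p_{n}.png",cv2.resize(np.clip(c.astype(float)*1.6,0,255).astype(np.uint8),None,fx=8,fy=8,interpolation=cv2.INTER_NEAREST))
a=np.vstack([cv2.imread(f"pics/p_{n}.png") for n in "br"]);cv2.imwrite("pics/p.png",cv2.resize(a,(680,600) if 0 else (a.shape[1],600)))
```

```text
cam [ 451.97226811   99.63746478 1247.73934498]
[[20, 110, 123], [24, 98, 122], [23, 98, 122]] [45  7 71] [30  3 78] [ 14  28 120]
(273.88031005859375, 136.8901824951172) (62.07782745361328, 87.93372344970703) C [699.4 231.6] len 200.4 yaw -0.039
(376.1461486816406, 130.36923217773438) (62.34830093383789, 87.14340209960938) C [716.9   3.1] len 199.1 yaw -0.053
(477.5989685058594, 118.61421203613281) (60.702484130859375, 86.63641357421875) C [ 748.5 -227.2] len 201.9 yaw -0.099
```

View pics/p.png

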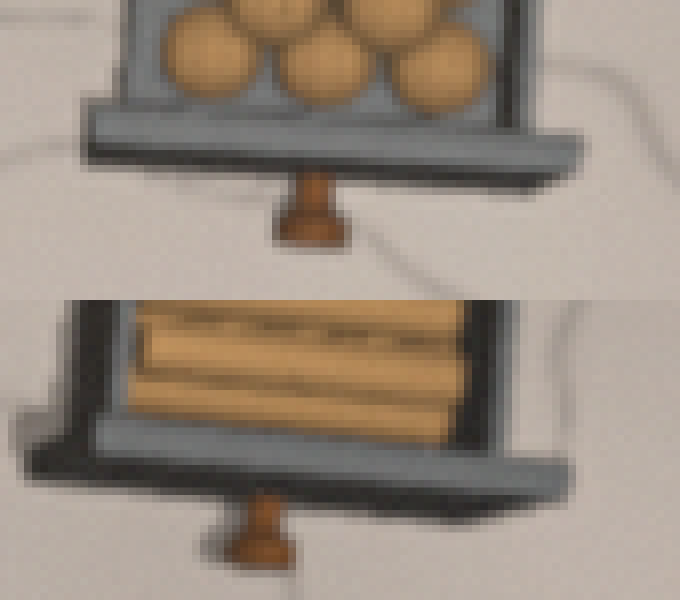

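Run:
```python
from h import *;import pickle
d=pickle.load(open("top0.pkl","rb"))
for n,uv,C,yaw in(("ball",[(340.4,209.6),(401,212.6)],(716.9,3.1),-.053),("rod",[(441.5,198.2),(500.7,203.8)],(748.5,-227.2),-.099)):
    P=ray(d,uv,106)[:,:2];v=P[1]-P[0]; a=np.array([np.cos(yaw),np.sin(yaw)])
    M=P.mean(0); print(n,P.round(1).tolist(),np.linalg.norm(v),"panel yaw",np.arctan2(v[0],-v[1]) ,"mid",M.round(1),"ext",(a@(np.array(C)-M)-112).round(1),"home front",(np.array(C)-112*a).round(1))
for n,uv,z in(("jar",(439,279),60),("tape",(316,271),45),("carton",(196,225),50)): print(n,ray(d,[uv],z).round(0))
from station import bot
from scipy.spatial.transform import Rotation as Rr
print(Rr.from_quat(bot.sense()["eef_rot"]).as_matrix().round(3))
```

```text
ball [[537.8, 81.1], [533.0, -52.3]] 133.44696707571504 panel yaw -0.03658541344331555 mid [535.4  14.4] ext 69.8 home front [605.1   9. ]
rod [[566.0, -142.3], [555.2, -276.0]] 134.08441607753394 panel yaw -0.08043909622872956 mid [ 560.6 -209.1] ext 76.8 home front [ 637.  -216.1]
jar [[ 386. -146.   60.]]
tape [[400. 134.  45.]]
carton [[501. 416.  50.]]
[[ 0.905  0.425 -0.001]
 [ 0.425 -0.905  0.001]
 [-0.    -0.002 -1.   ]]
```

Request:
{"name": "carry_out", "arguments": {
  "translation": [
    [0.027,-0.019,0.004],
    [0.027,-0.019,0.004],
    [0.027,-0.019,0.004],
    [0.027,-0.019,0.004],
    [0.027,-0.019,0.004],
    [0.027,-0.019,0.004],
    [0.027,-0.019,0.004],
    [0.027,-0.019,0.004],
    [0.027,-0.019,0.004],
    [0.027,-0.019,0.004]
  ],
  "twist": [
    [0,0,0],
    [0,0,0],
    [0,0,0],
    [0,0,0],
    [0,0,0],
    [0,0,0],
    [0,0,0],
    [0,0,0],
    [0,0,0],
    [0,0,0]
  ],
  "jaw": [0,0,0,0,0,0,0,0,0,0]
}}

```text
t: 0.93
tcp_pos: [450.9, -322.8, 207.9]
eef_rot: [0.976, 0.218, -0.0, -0.0]
contact_force: [0.9, -0.7, -0.4]
grip_width: 0.005
```

Request:
{"name": "carry_out", "arguments": {
  "translation": [
    [0.027,-0.019,0.004],
    [0.027,-0.019,0.004],
    [0.027,-0.019,0.004],
    [0.027,-0.019,0.004],
    [0,0,0],
    [0,0,0],
    [0,0,0],
    [0,0,0],
    [0,0,0],
    [0,0,0]
  ],
  "twist": [
    [0,0,0],
    [0,0,0],
    [0,0,0],
    [0,0,6],
    [0,0,6],
    [0,0,6],
    [0,0,6],
    [0,0,6.3],
    [0,0,0],
    [0,0,0]
  ],
  "jaw": [0,0,0,0,0,0,0,0,0,0]
}}

```text
t: 1.77
tcp_pos: [515.9, -209.5, 192.1]
eef_rot: [0.999, -0.043, -0.0, 0.0]
contact_force: [0.2, 0.2, 1.4]
grip_width: 0.003
```

Request:
{"name": "carry_out", "arguments": {
  "translation": [
    [0,-0.002,0.013],
    [0,-0.002,0.013],
    [0,0,0.013],
    [0,0,0.013],
    [0,0,0.013],
    [0,0,0.013],
    [0,0,0.013],
    [0,0,0.013],
    [0,0,0.006],
    [0,0,0]
  ],
  "twist": [
    [0,0,0],
    [0,0,0],
    [0,0,0],
    [0,0,0],
    [0,0,0],
    [0,0,0],
    [0,0,0],
    [0,0,0],
    [0,0,0],
    [0,0,0]
  ],
  "jaw": [0,0,0,0,0,0,0,0,0,0]
}}

```text
t: 2.6
tcp_pos: [515.5, -205.5, 81.1]
eef_rot: [0.999, -0.044, -0.001, -0.0]
contact_force: [-0.2, -0.3, -0.1]
grip_width: -0.004
```

Run:
```python
from h import *;from station import viewer,bot
d=viewer.capture("scene"); cv2.imwrite("pics/s1.png",cv2.resize(d["pixels"][130:310,130:430],(800,480)))
print(bot.sense()["contact_force"],bot.sense()["tcp_pos"])
```

```text
[0.40168897 0.83117163 0.25896942] [ 515.99965112 -205.64984772   81.92520054]
```

View pics/s1.png

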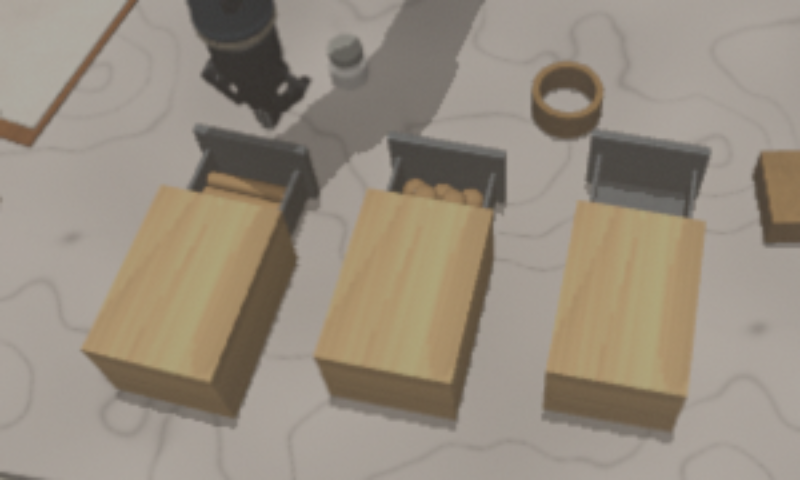

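The closed gripper (zoomed view, about (265,110)) stands centred in front of the rod drawer and clear of the jar at (347,60). I'll advance slowly now.

Request:
{"name": "carry_out", "arguments": {
  "translation": [
    [0.004,0,0],
    [0.004,0,0],
    [0.004,0,0],
    [0.004,0,0],
    [0.004,0,0],
    [0.004,0,0],
    [0.004,0,0],
    [0.004,0,0],
    [0.004,0,0],
    [0.004,0,0]
  ],
  "twist": [
    [0,0,0],
    [0,0,0],
    [0,0,0],
    [0,0,0],
    [0,0,0],
    [0,0,0],
    [0,0,0],
    [0,0,0],
    [0,0,0],
    [0,0,0]
  ],
  "jaw": [0,0,0,0,0,0,0,0,0,0]
}}

```text
t: 3.48
tcp_pos: [555.9, -209.2, 82.1]
eef_rot: [0.999, -0.045, -0.001, -0.0]
contact_force: [-2.3, 0.5, 0.9]
grip_width: -0.001
```

Request:
{"name": "carry_out", "arguments": {
  "translation": [
    [0.004,0,0],
    [0.004,0,0],
    [0.004,0,0],
    [0.004,0,0],
    [0.004,0,0],
    [0.004,0,0],
    [0.004,0,0],
    [0.004,0,0],
    [0.004,0,0],
    [0.004,0,0]
  ],
  "twist": [
    [0,0,0],
    [0,0,0],
    [0,0,0],
    [0,0,0],
    [0,0,0],
    [0,0,0],
    [0,0,0],
    [0,0,0],
    [0,0,0],
    [0,0,0]
  ],
  "jaw": [0,0,0,0,0,0,0,0,0,0]
}}

```text
t: 4.32
tcp_pos: [596.3, -212.9, 82.2]
eef_rot: [0.999, -0.045, -0.0, 0.0]
contact_force: [-1.9, -0.4, -0.7]
grip_width: -0.001
```

Request:
{"name": "carry_out", "arguments": {
  "translation": [
    [0.002,0,0],
    [0.002,0,0],
    [0.002,0,0],
    [0.002,0,0],
    [0.002,0,0],
    [0.002,0,0],
    [0.002,0,0],
    [0.002,0,0],
    [0.002,0,0],
    [0.002,0,0]
  ],
  "twist": [
    [0,0,0],
    [0,0,0],
    [0,0,0],
    [0,0,0],
    [0,0,0],
    [0,0,0],
    [0,0,0],
    [0,0,0],
    [0,0,0],
    [0,0,0]
  ],
  "jaw": [0,0,0,0,0,0,0,0,0,0]
}}

```text
t: 5.15
tcp_pos: [616.1, -214.6, 82.3]
eef_rot: [0.999, -0.045, 0.0, -0.0]
contact_force: [-2.3, -0.5, -0.6]
grip_width: -0.0
```

Request:
{"name": "carry_out", "arguments": {
  "translation": [
    [0.0005,0,0],
    [0.0005,0,0],
    [0.0005,0,0],
    [0.0005,0,0],
    [0.0005,0,0],
    [0.0005,0,0],
    [0.0005,0,0],
    [0.0005,0,0],
    [0,0,0],
    [0,0,0]
  ],
  "twist": [
    [0,0,0],
    [0,0,0],
    [0,0,0],
    [0,0,0],
    [0,0,0],
    [0,0,0],
    [0,0,0],
    [0,0,0],
    [0,0,0],
    [0,0,0]
  ],
  "jaw": [0,0,0,0,0,0,0,0,0,0]
}}

```text
t: 5.98
tcp_pos: [620.0, -215.0, 82.3]
eef_rot: [0.999, -0.045, 0.0, -0.0]
contact_force: [-0.8, -0.7, -0.2]
grip_width: 0.001
```

Run:
```python
from h import *;from station import viewer,bot
for n in("scene","top"):
    d=viewer.capture(n); c=d["pixels"][160:290,150:410] if n=="scene" else d["pixels"][60:230,330:530]
    cv2.imwrite(f"pics/{n}2.png",cv2.resize(c,(780,390) if n=="scene" else (700,595),interpolation=cv2.INTER_CUBIC))
print(bot.sense()["contact_force"],bot.sense()["tcp_pos"])
```

```text
[-1.98867429e+00  1.67236271e-03 -2.13202172e-01] [ 620.01755119 -215.01886091   82.2971034 ]
```

View pics/scene2.png

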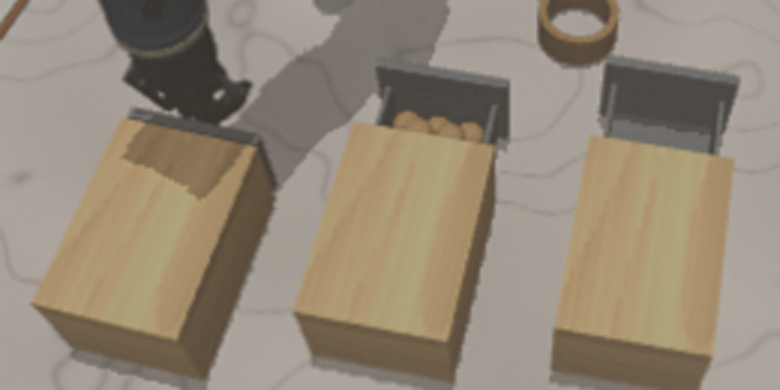

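View pics/top2.png

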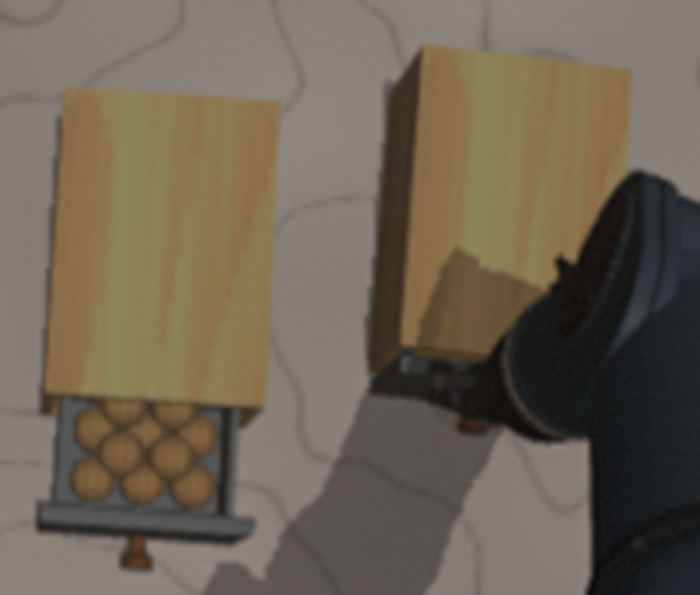

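The rod drawer is almost home: its front edge in the scene crop at (195,125) is nearly against the shell, and the force is still just the sliding friction. I'll creep in.

Request:
{"name": "carry_out", "arguments": {
  "translation": [
    [0.0005,0,0],
    [0.0005,0,0],
    [0.0005,0,0],
    [0.0005,0,0],
    [0.0005,0,0],
    [0.0005,0,0],
    [0,0,0],
    [0,0,0],
    [0,0,0],
    [0,0,0]
  ],
  "twist": [
    [0,0,0],
    [0,0,0],
    [0,0,0],
    [0,0,0],
    [0,0,0],
    [0,0,0],
    [0,0,0],
    [0,0,0],
    [0,0,0],
    [0,0,0]
  ],
  "jaw": [0,0,0,0,0,0,0,0,0,0]
}}

```text
t: 6.92
tcp_pos: [623.0, -215.3, 82.3]
eef_rot: [0.999, -0.045, 0.0, 0.0]
contact_force: [-1.1, 0.0, 0.0]
grip_width: -0.003
```

Request:
{"name": "carry_out", "arguments": {
  "translation": [
    [0.0003,0,0],
    [0.0003,0,0],
    [0.0003,0,0],
    [0.0003,0,0],
    [0.0003,0,0],
    [0,0,0],
    [0,0,0],
    [0,0,0],
    [0,0,0],
    [0,0,0]
  ],
  "twist": [
    [0,0,0],
    [0,0,0],
    [0,0,0],
    [0,0,0],
    [0,0,0],
    [0,0,0],
    [0,0,0],
    [0,0,0],
    [0,0,0],
    [0,0,0]
  ],
  "jaw": [0,0,0,0,0,0,0,0,0,0]
}}

```text
t: 7.75
tcp_pos: [624.5, -215.4, 82.3]
eef_rot: [0.999, -0.045, 0.0, 0.0]
contact_force: [-1.5, -0.5, -0.1]
grip_width: -0.0
```

Request:
{"name": "carry_out", "arguments": {
  "translation": [
    [0.0003,0,0],
    [0.0003,0,0],
    [0.0003,0,0],
    [0.0003,0,0],
    [0.0003,0,0],
    [0,0,0],
    [0,0,0],
    [0,0,0],
    [0,0,0],
    [0,0,0]
  ],
  "twist": [
    [0,0,0],
    [0,0,0],
    [0,0,0],
    [0,0,0],
    [0,0,0],
    [0,0,0],
    [0,0,0],
    [0,0,0],
    [0,0,0],
    [0,0,0]
  ],
  "jaw": [0,0,0,0,0,0,0,0,0,0]
}}

```text
t: 8.58
tcp_pos: [625.1, -215.6, 82.1]
eef_rot: [0.999, -0.045, -0.001, -0.0]
contact_force: [-5.4, 0.4, 2.5]
grip_width: -0.002
```

Run:
```python
from h import *;from station import viewer,bot
d=viewer.capture("scene"); c=d["pixels"][185:235,180:260]
cv2.imwrite(f"pics/s3.png",cv2.resize(c,(800,500),interpolation=cv2.INTER_CUBIC))
print(bot.sense()["contact_force"],bot.sense()["tcp_pos"])
import pickle
a=pickle.load(open("scene0.pkl","rb"))["pixels"][225:290,150:240].astype(int);b=d["pixels"][225:290,150:240].astype(int)
print(cv2.phaseCorrelate(a.mean(2),b.mean(2)))
```

```text
[-4.51871207 -0.0722408   0.95253776] [ 625.13609947 -215.60667393   82.1018236 ]
((-0.07133929671669392, 0.02948409684608322), 0.9564115926389261)
```

View pics/s3.png

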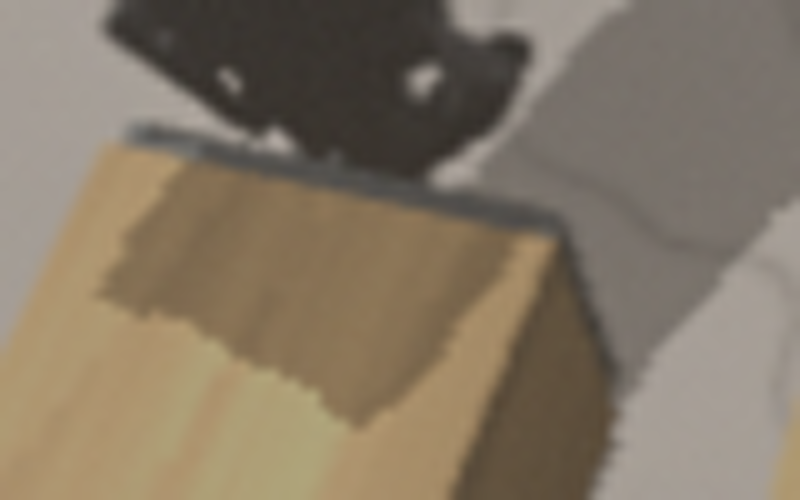

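The force rose to about 5 N and the TCP stalled 0.9 mm short of its command. The panel sits flush in the picture ((340,185) in the zoom), and the box image shifted less than 0.1 px. The rod drawer is home, so I'll back off and move to the ball drawer.

Request:
{"name": "carry_out", "arguments": {
  "translation": [
    [-0.004,0,0],
    [-0.01,0,0],
    [-0.016,0,0],
    [-0.016,0,-0.008],
    [-0.016,0,-0.01],
    [-0.016,0,-0.01],
    [-0.016,0,-0.01],
    [-0.016,0,-0.01],
    [-0.016,0,-0.01],
    [-0.004,0,0]
  ],
  "twist": [
    [0,0,0],
    [0,0,0],
    [0,0,0],
    [0,0,0],
    [0,0,0],
    [0,0,0],
    [0,0,0],
    [0,0,0],
    [0,0,0],
    [0,0,0]
  ],
  "jaw": [0,0,0,0,0,0,0,0,0,0]
}}

```text
t: 9.47
tcp_pos: [495.4, -204.4, 142.2]
eef_rot: [0.999, -0.046, 0.001, 0.0]
contact_force: [0.1, -0.6, 0.6]
grip_width: -0.001
```

Request:
{"name": "carry_out", "arguments": {
  "translation": [
    [-0.002,-0.022,0],
    [-0.002,-0.025,0],
    [-0.002,-0.025,0],
    [-0.002,-0.025,0],
    [-0.002,-0.025,0],
    [-0.002,-0.025,0],
    [-0.002,-0.025,0],
    [-0.002,-0.025,0],
    [-0.002,-0.02,0],
    [0,0,0]
  ],
  "twist": [
    [0,0,0],
    [0,0,0],
    [0,0,0],
    [0,0,0],
    [0,0,0],
    [0,0,0],
    [0,0,0],
    [0,0,0],
    [0,0,-2.6],
    [0,0,0]
  ],
  "jaw": [0,0,0,0,0,0,0,0,0,0]
}}

```text
t: 10.3
tcp_pos: [499.0, 19.1, 140.0]
eef_rot: [1.0, -0.018, 0.001, -0.001]
contact_force: [-0.4, 0.0, -1.1]
grip_width: -0.0
```

Run:
```python
from h import *;from station import viewer,bot
d=viewer.capture("scene"); c=d["pixels"][130:310,150:420]
cv2.imwrite(f"pics/s4.png",cv2.resize(c,(800,533),interpolation=cv2.INTER_CUBIC))
print(bot.sense()["contact_force"],bot.sense()["tcp_pos"])
```

```text
[-0.03053704 -0.97277003  0.62535397] [498.86156552  16.64553515 140.01784081]
```

View pics/s4.png

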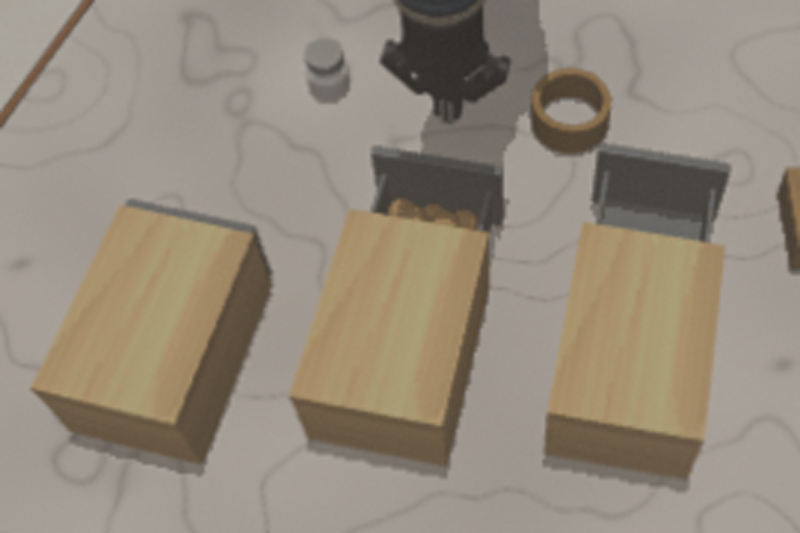

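The rod drawer is flush at (190,215) in the zoom. The gripper at (445,100) lines up with the ball drawer, and the jar (325,70) and tape roll (570,110) are untouched. I'll descend and push.

Request:
{"name": "carry_out", "arguments": {
  "translation": [
    [0,0.002,0.006],
    [0,0,0.008],
    [0,0,0.008],
    [0,0,0.008],
    [0,0,0.008],
    [0,0,0.008],
    [0,0,0.008],
    [0,0,0.004],
    [0,0,0],
    [0,0,0]
  ],
  "twist": [
    [0,0,0],
    [0,0,0],
    [0,0,0],
    [0,0,0],
    [0,0,0],
    [0,0,0],
    [0,0,0],
    [0,0,0],
    [0,0,0],
    [0,0,0]
  ],
  "jaw": [0,0,0,0,0,0,0,0,0,0]
}}

```text
t: 11.18
tcp_pos: [497.8, 11.9, 82.1]
eef_rot: [1.0, -0.022, -0.0, 0.0]
contact_force: [0.7, -0.4, 0.4]
grip_width: -0.003
```

Request:
{"name": "carry_out", "arguments": {
  "translation": [
    [0.003,0,0],
    [0.003,0,0],
    [0.003,0,0],
    [0.003,0,0],
    [0.003,0,0],
    [0.003,0,0],
    [0.003,0,0],
    [0.003,0,0],
    [0.003,0,0],
    [0.003,0,0]
  ],
  "twist": [
    [0,0,0],
    [0,0,0],
    [0,0,0],
    [0,0,0],
    [0,0,0],
    [0,0,0],
    [0,0,0],
    [0,0,0],
    [0,0,0],
    [0,0,0]
  ],
  "jaw": [0,0,0,0,0,0,0,0,0,0]
}}

```text
t: 12.02
tcp_pos: [527.6, 10.5, 82.2]
eef_rot: [1.0, -0.022, -0.001, 0.0]
contact_force: [-2.2, -0.9, 0.3]
grip_width: -0.001
```

Request:
{"name": "carry_out", "arguments": {
  "translation": [
    [0.004,0,0],
    [0.004,0,0],
    [0.004,0,0],
    [0.004,0,0],
    [0.004,0,0],
    [0.004,0,0],
    [0.004,0,0],
    [0.004,0,0],
    [0.004,0,0],
    [0.004,0,0]
  ],
  "twist": [
    [0,0,0],
    [0,0,0],
    [0,0,0],
    [0,0,0],
    [0,0,0],
    [0,0,0],
    [0,0,0],
    [0,0,0],
    [0,0,0],
    [0,0,0]
  ],
  "jaw": [0,0,0,0,0,0,0,0,0,0]
}}

```text
t: 12.85
tcp_pos: [568.2, 8.7, 82.3]
eef_rot: [1.0, -0.022, -0.0, 0.0]
contact_force: [-1.5, -1.0, -0.7]
grip_width: -0.003
```

Request:
{"name": "carry_out", "arguments": {
  "translation": [
    [0.002,0,0],
    [0.002,0,0],
    [0.002,0,0],
    [0.002,0,0],
    [0.002,0,0],
    [0.002,0,0],
    [0.002,0,0],
    [0.002,0,0],
    [0.001,0,0],
    [0.001,0,0]
  ],
  "twist": [
    [0,0,0],
    [0,0,0],
    [0,0,0],
    [0,0,0],
    [0,0,0],
    [0,0,0],
    [0,0,0],
    [0,0,0],
    [0,0,0],
    [0,0,0]
  ],
  "jaw": [0,0,0,0,0,0,0,0,0,0]
}}

```text
t: 13.68
tcp_pos: [586.0, 8.0, 82.3]
eef_rot: [1.0, -0.022, 0.0, -0.0]
contact_force: [-2.8, 0.1, 0.9]
grip_width: -0.004
```

Request:
{"name": "carry_out", "arguments": {
  "translation": [
    [0.0005,0,0],
    [0.0005,0,0],
    [0.0005,0,0],
    [0.0005,0,0],
    [0.0005,0,0],
    [0.0005,0,0],
    [0,0,0],
    [0,0,0],
    [0,0,0],
    [0,0,0]
  ],
  "twist": [
    [0,0,0],
    [0,0,0],
    [0,0,0],
    [0,0,0],
    [0,0,0],
    [0,0,0],
    [0,0,0],
    [0,0,0],
    [0,0,0],
    [0,0,0]
  ],
  "jaw": [0,0,0,0,0,0,0,0,0,0]
}}

```text
t: 14.52
tcp_pos: [588.9, 7.8, 82.3]
eef_rot: [1.0, -0.022, 0.0, -0.0]
contact_force: [-0.2, -0.5, -0.3]
grip_width: -0.0
```

Request:
{"name": "carry_out", "arguments": {
  "translation": [
    [0.0003,0,0],
    [0.0003,0,0],
    [0.0003,0,0],
    [0.0003,0,0],
    [0.0003,0,0],
    [0,0,0],
    [0,0,0],
    [0,0,0],
    [0,0,0],
    [0,0,0]
  ],
  "twist": [
    [0,0,0],
    [0,0,0],
    [0,0,0],
    [0,0,0],
    [0,0,0],
    [0,0,0],
    [0,0,0],
    [0,0,0],
    [0,0,0],
    [0,0,0]
  ],
  "jaw": [0,0,0,0,0,0,0,0,0,0]
}}

```text
t: 15.35
tcp_pos: [590.4, 7.8, 82.3]
eef_rot: [1.0, -0.022, 0.0, -0.0]
contact_force: [-1.5, -0.1, 0.4]
grip_width: -0.0
```

Request:
{"name": "carry_out", "arguments": {
  "translation": [
    [0.0003,0,0],
    [0.0003,0,0],
    [0.0003,0,0],
    [0.0003,0,0],
    [0.0003,0,0],
    [0,0,0],
    [0,0,0],
    [0,0,0],
    [0,0,0],
    [0,0,0]
  ],
  "twist": [
    [0,0,0],
    [0,0,0],
    [0,0,0],
    [0,0,0],
    [0,0,0],
    [0,0,0],
    [0,0,0],
    [0,0,0],
    [0,0,0],
    [0,0,0]
  ],
  "jaw": [0,0,0,0,0,0,0,0,0,0]
}}

```text
t: 16.18
tcp_pos: [591.9, 7.7, 82.3]
eef_rot: [1.0, -0.022, 0.0, -0.0]
contact_force: [-1.6, 0.4, 0.5]
grip_width: 0.0
```

Request:
{"name": "carry_out", "arguments": {
  "translation": [
    [0.0003,0,0],
    [0.0003,0,0],
    [0.0003,0,0],
    [0.0003,0,0],
    [0.0003,0,0],
    [0,0,0],
    [0,0,0],
    [0,0,0],
    [0,0,0],
    [0,0,0]
  ],
  "twist": [
    [0,0,0],
    [0,0,0],
    [0,0,0],
    [0,0,0],
    [0,0,0],
    [0,0,0],
    [0,0,0],
    [0,0,0],
    [0,0,0],
    [0,0,0]
  ],
  "jaw": [0,0,0,0,0,0,0,0,0,0]
}}

```text
t: 17.02
tcp_pos: [593.4, 7.6, 82.3]
eef_rot: [1.0, -0.022, 0.0, -0.0]
contact_force: [-1.0, 1.1, 0.7]
grip_width: 0.004
```

Request:
{"name": "carry_out", "arguments": {
  "translation": [
    [0.0003,0,0],
    [0.0003,0,0],
    [0.0003,0,0],
    [0.0003,0,0],
    [0.0003,0,0],
    [0,0,0],
    [0,0,0],
    [0,0,0],
    [0,0,0],
    [0,0,0]
  ],
  "twist": [
    [0,0,0],
    [0,0,0],
    [0,0,0],
    [0,0,0],
    [0,0,0],
    [0,0,0],
    [0,0,0],
    [0,0,0],
    [0,0,0],
    [0,0,0]
  ],
  "jaw": [0,0,0,0,0,0,0,0,0,0]
}}

```text
t: 17.85
tcp_pos: [593.9, 7.5, 82.1]
eef_rot: [1.0, -0.022, -0.001, 0.0]
contact_force: [-5.4, 0.4, 1.9]
grip_width: 0.004
```

Run:
```python
from h import *;from station import viewer,bot
d=viewer.capture("scene"); c=d["pixels"][185:235,250:330]
cv2.imwrite(f"pics/s5.png",cv2.resize(c,(800,500),interpolation=cv2.INTER_CUBIC))
print(bot.sense()["contact_force"],bot.sense()["tcp_pos"])
import pickle
a=pickle.load(open("scene0.pkl","rb"))["pixels"].astype(float).mean(2);b=d["pixels"].astype(float).mean(2)
for x0 in(150,240,325):print(cv2.phaseCorrelate(a[225:292,x0:x0+84],b[225:292,x0:x0+84]))
```

```text
[-5.6429534  -0.35114649  1.62656421] [593.87220613   7.47744572  82.10406299]
((-0.011347584777077202, 0.021136752656452984), 1.0019306854753065)
((-0.005220006149620815, -0.029527552780308497), 1.0014165950513623)
((-0.008926748148006425, 0.02256423602404567), 1.000504075858148)
```

View pics/s5.png

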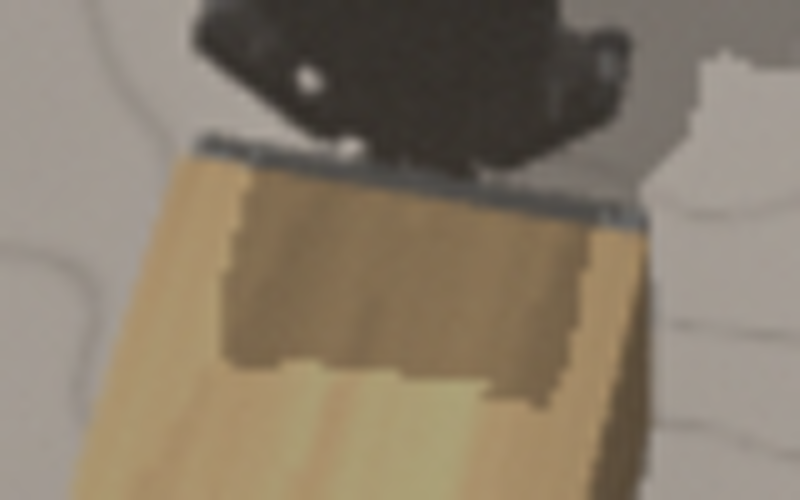

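The ball drawer hit its stop the same way: 5.5 N, stalled, and flush in the zoom at (420,180). The boxes haven't moved (under 0.03 px). I'll back away and lift.

Request:
{"name": "carry_out", "arguments": {
  "translation": [
    [-0.004,0,0],
    [-0.01,0,0],
    [-0.016,0,0],
    [-0.016,0,-0.008],
    [-0.016,0,-0.015],
    [-0.016,0,-0.015],
    [-0.016,0,-0.015],
    [-0.008,0,-0.015],
    [0,0,-0.01],
    [0,0,0]
  ],
  "twist": [
    [0,0,0],
    [0,0,0],
    [0,0,0],
    [0,0,0],
    [0,0,0],
    [0,0,0],
    [0,0,0],
    [0,0,0],
    [0,0,0],
    [0,0,0]
  ],
  "jaw": [0,0,0,0,0,0,0,0,0,0]
}}

```text
t: 18.73
tcp_pos: [494.2, 12.2, 162.5]
eef_rot: [1.0, -0.022, 0.002, -0.0]
contact_force: [0.6, 0.7, -0.0]
grip_width: 0.001
```

Run:
```python
from h import *;from station import viewer,bot
d=viewer.capture("scene"); c=d["pixels"][130:310,150:450]
cv2.imwrite(f"pics/s6.png",cv2.resize(c,(800,480),interpolation=cv2.INTER_CUBIC))
print(bot.sense()["contact_force"],bot.sense()["tcp_pos"])
import pickle
a=pickle.load(open("scene0.pkl","rb"))["pixels"].astype(float).mean(2);b=d["pixels"].astype(float).mean(2)
for n,x0,x1,y0,y1 in(("rod",150,234,225,292),("ball",240,324,225,292),("empty",325,409,225,292),("emptydr",345,400,178,215),("jar",245,275,138,170),("tape",325,362,148,186),("carton",408,448,180,225)):print(n,cv2.phaseCorrelate(a[y0:y1,x0:x1],b[y0:y1,x0:x1]))
```

```text
[ 0.1401883   0.13645034 -0.90734316] [494.11992246  12.19020779 161.38753968]
rod ((0.0036121070998405003, -0.01757066205669844), 1.0032088648783248)
ball ((0.004876766615119266, 0.001196885828939287), 1.0003858111712274)
empty ((-0.010932123599530996, -0.0032355545613000913), 0.9979263256411198)
emptydr ((-0.004946085048832316, 0.01464209986177778), 0.9996911390350952)
jar ((-0.003492258690336314, -0.03869983616013428), 0.981105052024562)
tape ((-0.15072237204307015, 0.18755690295536454), 0.9187790365665136)
carton ((0.06672887917937587, 0.5133679226104739), 1.014969603919053)
```

View pics/s6.png

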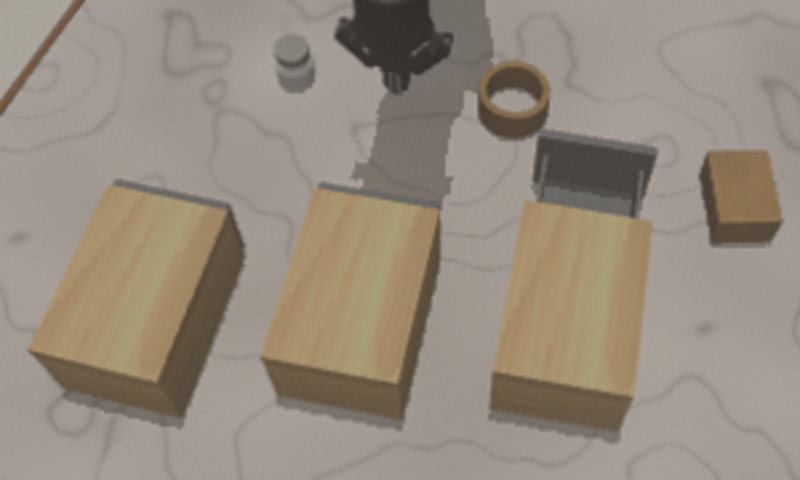

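Both stocked drawers are flush ((170,193) and (380,193)) and the empty one is still out at (595,170). The carton's 0.5 px shift is odd, since the arm never went near it, so I'll check it by direct difference before handing in.

Run:
```python
from h import *;from station import viewer,job;import pickle
d=viewer.capture("scene")
a=pickle.load(open("scene0.pkl","rb"))["pixels"];b=d["pixels"]
for n,x0,x1,y0,y1 in(("carton",408,448,180,225),("tape",325,362,148,186),("jar",245,275,138,170)):
    e=cv2.absdiff(a[y0:y1,x0:x1],b[y0:y1,x0:x1]);print(n,e.mean().round(2),e.max())
    A,B=[cv2.cvtColor(q[y0:y1,x0:x1],6).astype(np.float32) for q in(a,b)]
    print(cv2.findTransformECC(A,B,np.eye(2,3,dtype=np.float32),cv2.MOTION_TRANSLATION)[1][:,2])
```

```text
carton 1.27 4
[-0.00038621 -0.00258671]
tape 4.81 44
[0.02133544 0.05867246]
jar 1.34 4
[0.03417181 0.00128057]
```

Nothing moved; the tape difference is the arm's shadow. Handing in.

```bash
python3 -c "
from station import job
print(job.sign_off())"
```

```text
the job is handed in; nothing more can be done
None
```

I pushed the rod drawer and then the ball drawer home with the closed fingertips, and left the empty drawer sticking out. The job is handed in at about 19 s of the 48 s allowed.

- **Drawers home:** each drawer slid at about 2 N. At the end the force rose to about 5.5 N and the arm stalled within about 1 mm of the predicted home position. Both fronts look flush with their boxes in the pictures.
- **Nothing else moved:** the last pictures show all three boxes and the empty drawer within 0.02 px of where they started. The gripper was backed off and lifted, touching nothing.
- **One check disagreed:** a first image comparison suggested the carton had shifted 0.5 px and the tape roll 0.2 px. A second method put carton, tape roll and jar all within 0.06 px. I take the first reading as an artefact of that method, plus the arm's shadow near the tape roll.

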